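Pin the retaining bar of a bottle cradle

ROBOT

A 6-joint arm with a two-finger parallel gripper is mounted at the origin on a cart in front of the work surface, level with it; the furniture and walls round the work are solid. World frame = base frame: x ahead of the robot, y to its left, z up, the work surface at z = 0. Lengths are in m, angles in rad, forces in N, time in s.
With the tool pointing down it reaches from about 0.35 to 1 m from the base axis. Payload 7.1 kg.
Tool frame: the origin (TCP) lies between the finger pads; the fingertips stand 22 mm ahead of it and the grasp point (between the pads) lies 3 mm ahead of it; z points along the fingers, y is the line along which they close (so a half turn about z gives the same grasp; the last joint's range is limited). The gripper opens to 85 mm and grips with 20 to 120 N. Pads are 22 mm wide; open, the fingers measure 114 mm over their backs; the gripper's body (76 mm by 85 mm) begins 54 mm behind the grasp point. The pads swing forward as they close: fully open they stand 13 mm farther back than shut.
Start: joints at [1.167, 0.423, 1.63, -0, 1.089, -0.019], TCP at [0.235, 0.579, 0.253] pointing down, gripper open.
Joint ranges: [-3, 3], [-0.9, 2.11], [0.09, 2.58], [-1.31, 4.45], [0.11, 2.69], [-2.54, 2.54]. Speed limits (rad/s): [2.39, 2.39, 3.01, 3.14, 3.14, 3.14].

INTERFACE

Orientations are given as a rotation vector (axis times angle).
In Python, from rig import manip gives the robot as it stands. The module is installed in compiled form; this text tells all that it offers. Calls block until the motion is done:
- manip.move_to(position, orientation): joint-space move of the TCP to a pose.
- manip.servo_line(position, orientation=None, rate=0.15): straight line of the TCP; orientation=None keeps the orientation; rate is the mean speed in m/s.
- manip.set_joints(angles): joint-space move.
- manip.command_gripper(opening, f_grip=None): finger opening in m; f_grip is the grip in N (None keeps the last); returns when the fingers have stopped.
- manip.hold(seconds).
- manip.solve_ik(position, orientation): joint angles nearest the present ones, or None.
- manip.camera(name): name is "scene" or "top" or "wrist"; returns a dict with "image" (400x640x3 uint8, red, green, blue), "fx", "fy", "cx", "cy" (pixels), "k1" (the pictures are not rectified: a ray, as slopes to the right and down, at radius r is drawn at 1 + k1 r^2 times it, then the intrinsics apply), "cam_to_world" (4x4, takes a point from camera to world coordinates); the wrist camera has in their place "mount" (4x4, takes a point from camera to tool coordinates, whose origin is the TCP and whose axes are the flange's). Camera axes: x right, y down, z forward; pixel columns grow to the right and rows downward; lengths in m; the calibration is good to about 2 mm. A picture is of the moment at which its call begins: read the wrist's pose just before it. There is no depth.
A pose or a line that the arm cannot do raises manip.IKError and nothing moves.
- manip.sign_off(): hands the job in, once; it reports no verdict.
Readings, each from a call of its own:
- manip.get_time(): time.
- manip.get_joint_positions(): joint angles.
- manip.get_joint_vel(): joint speeds.
- manip.get_tau(): joint torques, N m.
- manip.get_position(): TCP position.
- manip.get_ee_rot(): TCP orientation.
- manip.get_contact_force(): force on the tool from outside, world axes, zero at the start.
- manip.get_torque(): the same for the moment, N m.
- manip.get_width(): finger opening in m.
Only numpy, scipy, OpenCV 4.12 (cv2) and the standard library are available. Lean on these libraries where they do the work, as an engineer would, in place of code of your own. Each camera call takes 0.05 s, during which the arm holds its last target. There are 200 camera calls.

TASK

Lock the bottle cradle: first swing the red retaining bar across until its eye is home against the rubber buffer in the blue yoke, then take the steel pin from its stand and pass it down through the upper ear, the trapped eye and the lower ear until its collar sits flush on the upper ear, and let go. The yoke may be bolted anywhere along its slots, so feel for it and push firmly but never hard. Leave the bottles, the beaker and the sample pot where they stand.

Things in the scene. Friction and masses are not known exactly. Their poses are not given: they have to be found in the camera images.
- cradle: Fixed grey bottle cradle, plate 190 x 270 x 10 mm; origin under its centre on the worktop, z up, x points away from the bar side (the bar closes by moving to +x), y runs along the closed bar towards its hinge. Hinge at x -45, y +85 mm. Blue yoke, open to -x and +y: two level ears, 50 (x) x 36 (y) x 12 mm, at z 34-46 and 64-76 mm, joined at +x by a web; its place: see slot_mid.
- slot_mid (a point): Point of the cradle at x -45, y -84.4, z 76 mm (height of the upper ear's top), where the ears' hole axis is when the yoke is in the middle of its slots. The yoke is clamped rigidly up to 20 mm off this along the cradle's x, either way, and that is not measured. The ears' holes are in line, upright, 15.5 mm wide with 1.5 mm chamfers, 19 mm from the ears' front (-x) edges.
- nest (a point): Centre of the floor of the bottle nest in the cradle: fences 42 mm high over the worktop, 98 (x) x 150 (y) mm, two bottles inside, up to 115 mm high over the worktop; clear of the closed bar by 10 mm or more.
- bar (a joint): Angle of the red retaining bar about its upright hinge, rad: 0 when it lies along the cradle's -y, positive when swung open towards the cradle's -x, range -0.2 to 1.2; home is where the buffer stops it, between about -0.11 and +0.14. It stays where it is left (friction 0.16 N m).
- eye (a point): Centre of the eye's hole on the bar's top, z 62 mm, 170 mm from the hinge axis. Eye: square end 28 x 28 x 14 mm, upright hole 15.5 mm, 1.5 mm chamfers. A rubber buffer in the yoke (3 N per mm at the eye, 4.5 mm travel) meets it 2.5 mm short of the ear holes; swung home and let go, the eye rests 2 to 2.5 mm short of them (to cradle -x), and the pin's nose must draw it on against some 8 N of side load.
- bar_mid (a point): Point in the middle of the red bar's section, 100 mm from the hinge axis, z 55 mm: a good place to push it. The bar is 14 mm wide and spans z 48 to 62 mm, with free air under it down to the plate at z 10 mm.
- bar_hinge (a point): Point on the bar's hinge axis at z 62 mm (fixed to the cradle; a round 24 mm cap reaches z 72 mm).
- pin_stand: Fixed aluminium block 56 x 56 x 66 mm with an upright 16.5 mm hole through it in which the pin is parked; origin at the centre of its underside.
- pin: Loose steel pin, 0.12 kg, upright in the stand at the start with the collar on the stand's top. Origin on its axis at the underside of the collar, z up along the axis towards the grip. Collar 28 mm wide, 5 mm thick; above it a black ribbed round grip 22 mm wide, from 5 to 36 mm above the origin. Below the origin a 13.5 mm round shank for 50 mm, then a nose that tapers over 12 mm to 9 mm wide.
- pin_tip (a point): Tip of the pin's nose, 62 mm below its origin.
- bottle_tall: White bottle with red cap, 53 x 105 mm, loose in the cradle's nest (+y place or -y place); origin under its centre. Leave alone.
- bottle_small: White bottle with red cap, 47 x 88 mm, loose in the cradle's nest; origin under its centre. Leave alone.
- beaker: Clear beaker, 58 mm wide, 70 mm high, on the worktop; origin under its centre. Leave alone.
- sample_pot: White pot with yellow cap, 29 mm wide, 46 mm high, on the worktop; origin under its centre. Leave alone.
- home_button (a joint): Green sprung button, 11 mm wide, on the hole axis 15 mm under the lower ear (top at z 19 mm): 0 when up; the pin's tip presses it about 5 mm (0.005) down when the pin is through both ears and fully home. It takes under 0.5 N.

How it is judged:
By the outcome, as a careful person would: the job done as asked, in the order asked, and still so for the second after the job is handed in, with the robot touching nothing.
It also fails if it takes over 69 s, if anything falls off the work surface, if the arm or the gripper's body presses on something with over 40 N, if the wrist force passes 120 N, or if a joint passes its speed limit or range.

## Working session

There is one attempt and no reset: what is moved stays moved. The work goes in short steps, each a Python script; the robot and the scene stay as the last script left them, time stands still between calls to the robot, and variables do not carry over. Pictures are saved under pics/ and viewed, on a budget of 10 in all, crops included, one or two more only if the job needs it, and the job is handed in when it is done.

```bash
mkdir -p pics; python3 - <<'E'
from rig import manip
import cv2,pickle
d={}
for n in("scene","top","wrist"):
    p=manip.get_position();r=manip.get_ee_rot();c=manip.camera(n);c['p']=p;c['r']=r;d[n]=c
    cv2.imwrite(f"pics/{n}0.png",c["image"][:,:,::-1])
    print(n,c["fx"],c["fy"],c["cx"],c["cy"],c["k1"],c.get("cam_to_world",c.get("mount")))
pickle.dump(d,open("d0.pkl","wb"))
print(p,r,manip.get_time(),manip.get_contact_force())
E
```

```text
scene 479.28949862235635 479.28949862235635 324.26367107632046 197.75739529484622 -0.1251549852937749 [[ 0.55503139 -0.33266387  0.76241387 -0.27319403]
 [-0.83148577 -0.2482183   0.49701016 -0.51242988]
 [ 0.02390774 -0.90979252 -0.41437422  0.52217413]
 [ 0.          0.          0.          1.        ]]
top 508.29587451945264 508.29587451945264 317.14778052161836 200.31245821371408 -0.16271321783608184 [[-3.52361911e-03 -9.89966898e-01  1.41255530e-01  3.67636842e-01]
 [-9.99723174e-01  2.01298885e-04 -2.35273228e-02  5.12930589e-02]
 [ 2.32628362e-02 -1.41299328e-01 -9.89693559e-01  1.51672955e+00]
 [ 0.00000000e+00  0.00000000e+00  0.00000000e+00  1.00000000e+00]]
wrist 360.4077797222594 360.4077797222594 319.30197219830063 202.6955722360228 0.01084361230144395 [[-2.14063216e-04 -9.57169512e-01 -2.89528029e-01  7.54592266e-02]
 [ 9.99999893e-01 -3.23301140e-04  3.29470007e-04  1.21435823e-03]
 [-4.08963387e-04 -2.89527927e-01  9.57169479e-01 -1.21370735e-01]
 [ 0.00000000e+00  0.00000000e+00  0.00000000e+00  1.00000000e+00]]
[0.23441074 0.57889761 0.25262616] [-6.00672118e-01 -3.08334409e+00  2.06552796e-03] 0.15 [ 0.53984329  0.71323012 -0.29367516]
```

View pics/top0.png

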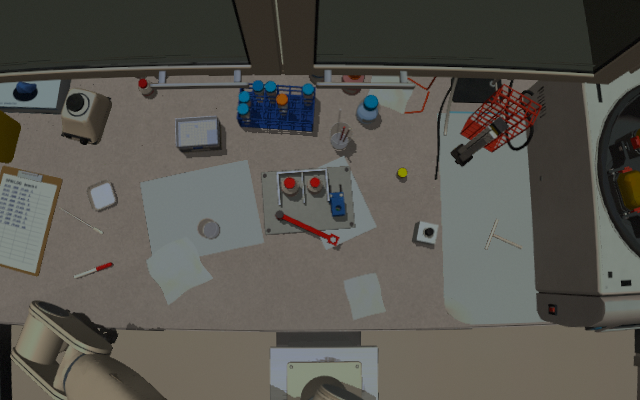

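View pics/scene0.png

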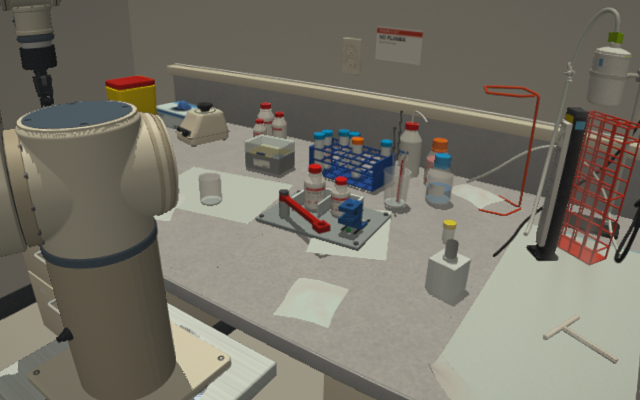

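The top view shows the cradle at about (308,200), nearly square to the world, with the bar running from the hinge (280,215) to the eye (333,240). The yoke is at (338,203) and the stand at (427,232). In the scene view the pin stands upright in the stand at (452,250). Next I'll get coarse positions and take close wrist views.

```bash
cat > h.py <<'E'
from rig import manip
import numpy as np,cv2,pickle
from scipy.spatial.transform import Rotation as R
def T(c):
    if 'cam_to_world' in c: return np.array(c['cam_to_world'])
    M=np.eye(4);M[:3,:3]=R.from_rotvec(c['r']).as_matrix();M[:3,3]=c['p'];return M@np.array(c['mount'])
def onz(c,uv,z):
    d=np.array([(uv[0]-c['cx'])/c['fx'],(uv[1]-c['cy'])/c['fy']]);u=d.copy()
    for _ in range(20): u=d/(1+c['k1']*(u@u))
    M=T(c);v=M[:3,:3]@np.r_[u,1];return M[:3,3]+v*(z-M[2,3])/v[2]
def proj(c,P):
    q=np.linalg.inv(T(c))@np.r_[P,1];u=q[:2]/q[2];u=u*(1+c['k1']*(u@u));return np.array([c['cx']+c['fx']*u[0],c['cy']+c['fy']*u[1]])
def snap(n,name):
    p=manip.get_position();r=manip.get_ee_rot();c=manip.camera(n);c['p']=p;c['r']=r
    pickle.dump(c,open(name+'.pkl','wb'));cv2.imwrite(f'pics/{name}.png',c['image'][:,:,::-1]);return c
def load(name): return pickle.load(open(name+'.pkl','rb'))
def down(yaw): # tool y axis at angle yaw from world +y ; yaw=0: tool x=-X, tool y=+Y
    return (R.from_euler('z',yaw)*R.from_rotvec([0,np.pi,0])).as_rotvec()
E
python3 - <<'E'
from h import *
c=pickle.load(open('d0.pkl','rb'))['top']
for n,uv,z in(('hinge',(280,215),.072),('eye',(333,240),.062),('yoke',(338,203),.076),('pin',(429,232),.1),('cradle',(308,200),.01),('stand',(427,235),.066),('beaker',(208,229),.07),('pot',(402,173),.046)):print(n,onz(c,uv,z).round(3))
st=onz(c,(429,232),.1);cr=onz(c,(312,205),.06)
manip.command_gripper(0.0)
manip.move_to([cr[0]-.045,cr[1]-.03,.30],down(0));snap('wrist','w1')
manip.move_to([st[0]-.045,st[1],.30],down(0));snap('wrist','w2')
print(manip.get_time(),manip.get_joint_positions(),manip.get_contact_force())
a=load('w1')['image'];b=load('w2')['image']
cv2.imwrite('pics/w12.png',np.vstack([a[60:360],b[60:360]])[:,:,::-1])
E
```

```text
hinge [0.531 0.123 0.072]
eye [ 0.46  -0.028  0.062]
yoke [ 0.565 -0.043  0.076]
pin [ 0.479 -0.299  0.1  ]
cradle [0.584 0.043 0.01 ]
stand [ 0.473 -0.301  0.066]
beaker [0.491 0.33  0.07 ]
pot [ 0.66  -0.236  0.046]
4.5083 [-6.23214766e-01  2.24088949e-01  1.80103968e+00  3.15984753e-04
  1.11654920e+00 -2.19544856e+00] [-0.34979585 -0.34581419  0.63922436]
```

View pics/w12.png

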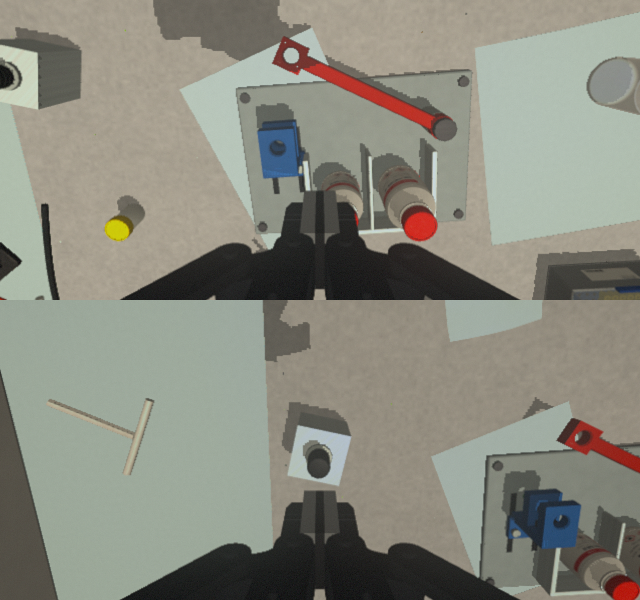

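The upper half (w1) shows the bar eye at (291,116), the hinge cap at (444,188) and the yoke hole at (278,208). The lower half (w2) shows the stand top with the grip top near (318,222). I'll zoom in to refine these.

```bash
python3 - <<'E'
from h import *
def crop(n,u,v,s=40):
    i=load(n)['image'][v-s:v+s,u-s:u+s];i=cv2.resize(i,(400,400),interpolation=cv2.INTER_CUBIC)
    for k in range(0,400,50): cv2.line(i,(k,0),(k,6),(255,255,0),1);cv2.line(i,(0,k),(6,k),(255,255,0),1)
    return i
o=np.vstack([np.hstack([crop('w1',280,208),crop('w1',444,188)]),np.hstack([crop('w1',291,116),crop('w2',318,218)])])
cv2.imwrite('pics/z1.png',cv2.resize(np.clip(o*1.5,0,255).astype(np.uint8),(600,600))[:,:,::-1])
E
```

```text
(no output)
```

View pics/z1.png

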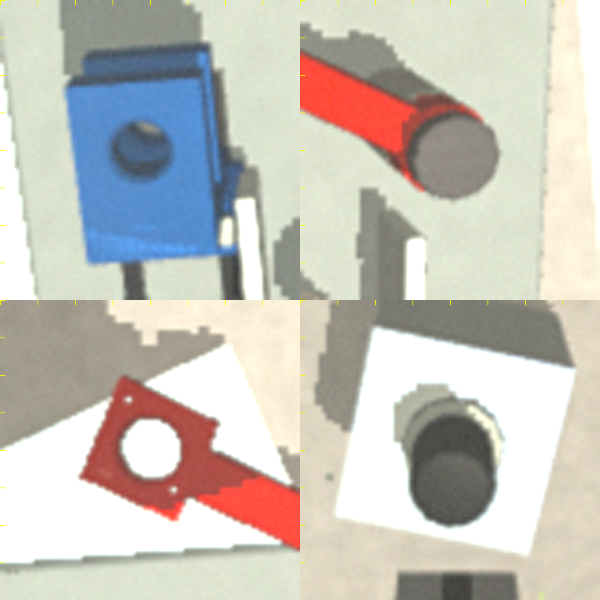

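```bash
python3 - <<'E'
from h import *
w1=load('w1');w2=load('w2');d=pickle.load(open('d0.pkl','rb'))
H=onz(w1,(445.3,189.1),.072);E=onz(w1,(291.3,115.5),.062);Y=onz(w1,(277.6,208),.076);Y2=onz(w2,(561,281),.076)
P=onz(w2,(318.8,227.6),.102);S=onz(w2,(319,215.8),.066)
print('H',H,'E',E,np.hypot(*(E-H)[:2]),'Y',Y,Y2,'P',P,'S',S)
sc=[onz(w1,q,.011) for q in((245,159),(463,142),(264,288),(458,274))]
print([s.round(4)[:2] for s in sc]); C=np.mean(sc,0)
yax=(sc[1]-sc[0])+(sc[3]-sc[2]);print('yaw',np.arctan2(-yax[0],yax[1]),'C',C)
ec=[onz(w1,(240+a/3.75,168+b/3.75),.076) for a,b in((68,86),(200,78),(90,262),(220,252))]
print('ear',np.round(ec,4)[:,:2])
fx=(ec[2]-ec[0])+(ec[3]-ec[1]);print('ear x yaw',np.arctan2(fx[1],fx[0]))
for n in('scene','top'):
  print(n,'proj eye',proj(d[n],E),'hinge',proj(d[n],H),'pin',proj(d[n],P))
im=w2['image'].astype(int)
E
```

```text
H [0.53350908 0.13011831 0.072     ] E [ 0.46242929 -0.02307305  0.062     ] 0.16887844695258036 Y [ 0.55212595 -0.03780308  0.076     ] [ 0.55141542 -0.03830619  0.076     ] P [ 0.48097488 -0.29648781  0.102     ] S [ 0.48153258 -0.2963025   0.066     ]
[array([ 0.5139, -0.0811]), array([0.4945, 0.1665]), array([ 0.6803, -0.0666]), array([0.6602, 0.1793])]
yaw 0.079782483139198 C [0.58723344 0.04954913 0.011     ]
ear [[ 0.5344 -0.0565]
 [ 0.5322 -0.0216]
 [ 0.5844 -0.0529]
 [ 0.5815 -0.0171]]
ear x yaw 0.08129767291457793
scene proj eye [319.63942402 223.03435214] hinge [282.70639188 189.94538222] pin [451.13642806 240.85502311]
top proj eye [331.16706587 239.29385252] hinge [277.61954725 214.28671285] pin [428.37837332 231.31710232]
```

```bash
cat >> h.py <<'E'
YAW=.0805; H=np.array([.5335,.1301]); ex=np.array([np.cos(YAW),np.sin(YAW)]); ey=np.array([-ex[1],ex[0]])
W=lambda x,y,z: np.r_[H+x*ex+y*ey,z]   # hinge-relative cradle coords -> world
OR=down(YAW-np.pi/2)
E
python3 - <<'E'
from h import *
manip.move_to(W(-.11,-.1,.20),OR)
manip.servo_line(W(-.11,-.1,.072),OR,rate=.12);manip.hold(.1)
f0=np.array(manip.get_contact_force());x=-.11
fx=lambda:(np.array(manip.get_contact_force())-f0)[:2]@ex
log=[];F=[]
def step(nx,rate):
    global x
    x=nx;manip.servo_line(W(x,-.1,.072),OR,rate=rate);f=fx();log.append((round(x*1e3,1),round(f,1)));return f
while x<-.04 and step(x+.005,.06)>-10: pass
while x<0.01:
    if step(x+.0007,.02)<-12: break
p=np.array(manip.get_position())
print(log,p,(p[:2]-H)@ex)
manip.hold(.2);print(fx())
step(x-.02,.06);manip.servo_line(W(x,-.1,.2),OR,rate=.2)
print(manip.get_time(),manip.get_contact_force())
manip.move_to(W(0.0,-.10,.24),OR);snap('wrist','w3')
E
```

```text
[(-105.0, np.float64(-0.4)), (-100.0, np.float64(0.6)), (-95.0, np.float64(-0.5)), (-90.0, np.float64(0.5)), (-85.0, np.float64(-0.2)), (-80.0, np.float64(0.7)), (-75.0, np.float64(0.2)), (-70.0, np.float64(-0.0)), (-65.0, np.float64(-0.0)), (-60.0, np.float64(-1.1)), (-55.0, np.float64(0.3)), (-50.0, np.float64(-0.7)), (-45.0, np.float64(-0.8)), (-40.0, np.float64(-0.9)), (-39.3, np.float64(-0.9)), (-38.6, np.float64(-1.5)), (-37.9, np.float64(-2.2)), (-37.2, np.float64(-1.2)), (-36.5, np.float64(-1.9)), (-35.8, np.float64(-2.1)), (-35.1, np.float64(-1.0)), (-34.4, np.float64(-2.3)), (-33.7, np.float64(-1.0)), (-33.0, np.float64(-1.5)), (-32.3, np.float64(-0.8)), (-31.6, np.float64(-2.5)), (-30.9, np.float64(-2.1)), (-30.2, np.float64(-1.7)), (-29.5, np.float64(-1.5)), (-28.8, np.float64(-1.1)), (-28.1, np.float64(-1.0)), (-27.4, np.float64(-0.6)), (-26.7, np.float64(-0.7)), (-26.0, np.float64(-2.0)), (-25.3, np.float64(-1.2)), (-24.6, np.float64(-1.2)), (-23.9, np.float64(-1.9)), (-23.2, np.float64(-1.9)), (-22.5, np.float64(-1.7)), (-21.8, np.float64(-1.4)), (-21.1, np.float64(-1.0)), (-20.4, np.float64(-0.3)), (-19.7, np.float64(-1.8)), (-19.0, np.float64(-1.2)), (-18.3, np.float64(-1.4)), (-17.6, np.float64(-1.9)), (-16.9, np.float64(-4.6)), (-16.2, np.float64(-6.4)), (-15.5, np.float64(-6.4)), (-14.8, np.float64(-8.6)), (-14.1, np.float64(-9.3)), (-13.4, np.float64(-10.8)), (-12.7, np.float64(-12.3))] [0.52569008 0.02907903 0.07163284] -0.015908032957485156
-11.618964067228763
22.4 [ 0.07389298 -0.73486261  0.02515166]
```

View pics/w3.png

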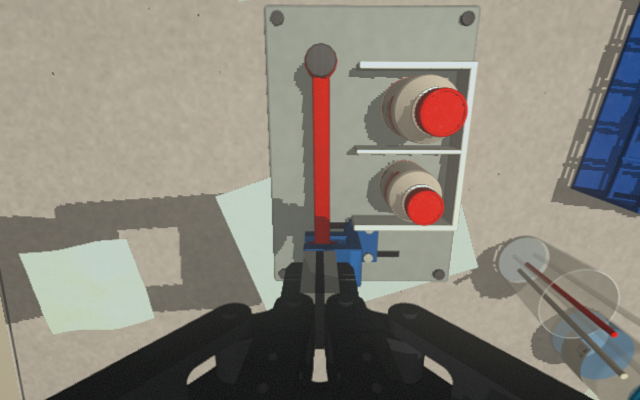

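The bar came home: the buffer was met at about -17 mm commanded, and I pushed it to 12 N. It now lies straight along column 321 into the blue yoke at (330,245), and the bottles are untouched. Next I'll measure the hole and the pin with the same tool orientation, so calibration bias cancels.

```bash
python3 - <<'E'
from h import *
manip.command_gripper(.05)
manip.move_to(W(0.005,-.235,.22),OR);snap('wrist','w4')
o=np.array([.4812,-.2964])
manip.move_to(np.r_[o-.066*ey,.246],OR);snap('wrist','w5')
def crop(n,P,s=40):
    c=load(n);u,v=proj(c,P).round().astype(int);print(n,u,v)
    i=c['image'][v-s:v+s,u-s:u+s];i=cv2.resize(i,(400,400),interpolation=cv2.INTER_CUBIC)
    for k in range(0,400,50): cv2.line(i,(k,0),(k,6),(255,255,0),1);cv2.line(i,(0,k),(6,k),(255,255,0),1)
    return i
z=np.hstack([crop('w4',np.array([.552,-.038,.076])),crop('w5',np.r_[o,.102])])
cv2.imwrite('pics/z2.png',np.clip(z*1.6,0,255).astype(np.uint8)[:,:,::-1]);print(manip.get_time())
E
```

```text
w4 321 107
w5 320 110
25.0667
```

View pics/z2.png

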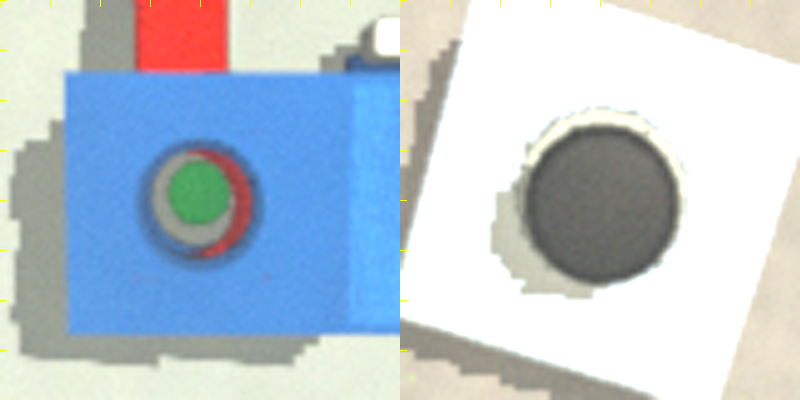

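The hole centre is at about (321.2,107.6), with the eye resting about 2 mm short of it and the green button visible below. The pin grip top is at about (320.6,110.8). Next I'll pick the pin and hover over the hole.

```bash
python3 - <<'E'
from h import *
h=onz(load('w4'),(321.2,107.6),.076);p=onz(load('w5'),(320.6,110.8),.102);print('h',h,'p',p,'cradle h',(h[:2]-H)@ex,(h[:2]-H)@ey)
manip.move_to(np.r_[p[:2],.15],OR)
manip.servo_line(np.r_[p[:2],.0957],OR,rate=.08);manip.hold(.15)
a0=np.array(manip.get_position());f0=np.array(manip.get_contact_force());print(a0,f0)
manip.command_gripper(0.0,f_grip=70);manip.hold(.2)
a=np.array(manip.get_position());print(a,np.array(manip.get_contact_force())-f0,manip.get_width())
manip.servo_line(np.r_[p[:2],.2057],OR,rate=.12)
manip.servo_line(np.r_[h[:2],.18],OR,rate=.2);manip.hold(.2)
print(manip.get_position(),manip.get_contact_force(),manip.get_width(),manip.get_time())
pickle.dump((h,p,a),open('hp.pkl','wb'));snap('scene','s6');c=snap('wrist','w6')
s=load('s6')['image'][130:270,260:460]
cv2.imwrite('pics/z3.png',np.hstack([cv2.resize(c['image'][:300,170:470],(400,400)),cv2.resize(s,(400,400),interpolation=cv2.INTER_CUBIC)])[:,:,::-1])
E
```

```text
h [ 0.55240191 -0.03823812  0.076     ] p [ 0.48177146 -0.29701903  0.102     ] cradle h 0.005304111263233181 -0.16931293674869607
[ 0.48211641 -0.29721784  0.09622641] [-0.10718814 -0.25464658  0.34725725]
[ 0.48202161 -0.29716795  0.09630113] [-1.0957067   1.58348702  5.41246498] 0.020293505679972776
[ 0.55230375 -0.03893761  0.18009419] [-0.75158768  0.50540709 -0.9027305 ] 0.01960188110539966 29.9167
```

View pics/z3.png

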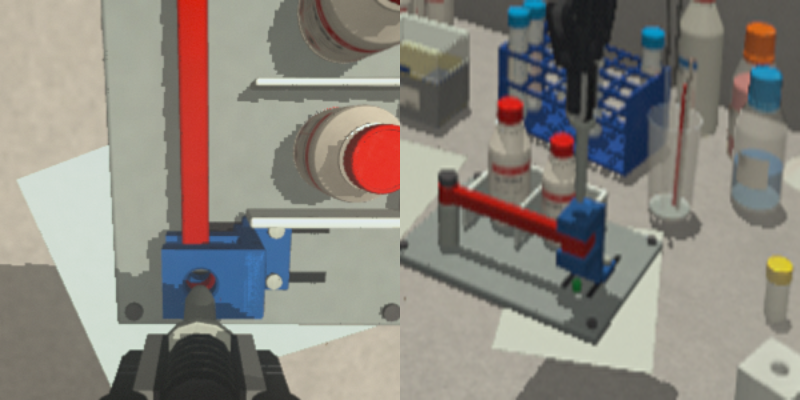

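The pin hangs upright between the pads right over the upper ear's hole, at crop (200,280) in the left panel. Now the monitored descent.

```bash
cat > ins.py <<'E'
from h import *
def run(zstop,cz,cmd,f0,fzmax=14,dz=.0015):
    h,p,a=pickle.load(open('hp.pkl','rb'));tgt=h[:2]+(a-p)[:2];log=[]
    while cz>zstop:
        cz=max(cz-dz,zstop);manip.servo_line(np.r_[cmd,cz],OR,rate=.03)
        q=np.array(manip.get_position());f=np.array(manip.get_contact_force())-f0
        e=tgt-q[:2];fx,fy=f[:2]@ex,f[:2]@ey
        log.append([q[2]*1e3-a[2]*1e3-10,cz*1e3-q[2]*1e3,e@ex*1e3,e@ey*1e3,fx,fy,f[2]])
        d=np.zeros(2)
        if abs(fx)<10: d+=.4*(e@ex)*ex
        elif fx*(e@ex)>0: d+=.4*(e@ex)*ex
        d+=(.3*(e@ey) if abs(fy)<2 else .00008*fy)*ey
        cmd=cmd+np.clip(d,-.0007,.0007)
        if f[2]>fzmax or np.hypot(fx,fy)>18: break
    print('above home, cz-z, ex, ey, fx, fy, fz');print(np.round(log,1));print(manip.get_time(),manip.get_width())
    pickle.dump((cz,cmd,f0),open('st.pkl','wb'));return f
E
python3 - <<'E'
from ins import *
h,p,a=pickle.load(open('hp.pkl','rb'));tgt=h[:2]+(a-p)[:2]
cmd=h[:2].copy();f0=np.array(manip.get_contact_force())
for k in range(2): cmd=cmd+(tgt-np.array(manip.get_position())[:2]);manip.servo_line(np.r_[cmd,.172],OR,rate=.05);manip.hold(.1)
run(a[2]+.010+.003,.172,cmd,f0)
E
```

```text
above home, cz-z, ex, ey, fx, fy, fz
[[64.1  0.1  0.   0.  -0.7 -0.4  1.6]
 [62.6  0.1  0.   0.   0.1 -0.6  0.6]
 [61.1  0.1  0.   0.   0.5 -0.7  0.7]
 [59.6  0.1  0.   0.  -0.1  0.1  0.7]
 [58.1  0.1  0.  -0.   0.  -0.5  1. ]
 [56.6  0.1 -0.  -0.  -0.8 -0.2  0.6]
 [55.1  0.1 -0.  -0.  -0.4  0.9  0.9]
 [53.6  0.1 -0.   0.   0.9 -0.6  0.2]
 [52.1  0.1  0.  -0.  -0.2 -0.6  0.6]
 [50.6  0.1  0.   0.   0.1 -0.7  0.8]
 [49.1  0.1  0.   0.  -0.4 -0.3  0.6]
 [47.6  0.1 -0.  -0.   0.  -0.8 -0.3]
 [46.1  0.1 -0.  -0.  -1.2 -0.1  0.9]
 [44.6  0.1 -0.   0.  -0.4 -0.6  0.7]
 [43.1  0.1 -0.  -0.  -0.2 -0.1  1.3]
 [41.6  0.1  0.1  0.  -0.1 -0.1  0.7]
 [40.   0.2  0.1  0.  -1.6 -0.9  0.9]
 [38.5  0.2  0.1  0.  -2.2 -1.2  0.3]
 [37.   0.2  0.1  0.  -2.  -1.3  1.7]
 [35.5  0.2  0.   0.  -2.4 -1.5  0.3]
 [34.   0.2  0.  -0.  -3.3 -1.3  0.6]
 [32.5  0.2 -0.1 -0.  -3.8 -1.8  0.7]
 [31.1  0.1 -0.1 -0.  -4.  -1.9  0.5]
 [29.6  0.1 -0.1 -0.  -3.  -0.9  0.5]
 [28.1  0.1 -0.1  0.  -3.1 -0.6  0.3]
 [26.6  0.1 -0.1  0.  -2.9 -1.9  0.1]
 [25.1  0.1 -0.1  0.  -3.  -2.1  0.6]
 [23.6  0.1 -0.   0.1 -3.  -1.6  0.4]
 [22.1  0.1  0.   0.1 -3.1 -0.7 -0.1]
 [20.6  0.1  0.   0.1 -3.1 -1.4 -0.2]
 [19.1  0.1  0.   0.1 -1.8 -1.6 -0.5]
 [17.6  0.1  0.   0.  -3.3 -1.6 -0.3]
 [16.1  0.1 -0.   0.  -1.5 -0.9 -0.3]
 [14.6  0.1 -0.   0.  -2.5 -2.2  0.1]
 [13.1  0.1  0.   0.2 -2.7 -1.2  0.1]
 [11.6  0.1 -0.   0.1 -3.1 -0.5 -1.2]
 [10.1  0.1 -0.   0.1 -2.4 -1.8  0.3]
 [ 8.6  0.1 -0.   0.1 -3.8 -1.8  0.2]
 [ 7.1  0.1  0.   0.1 -3.6 -1.9 -0. ]
 [ 5.6  0.1 -0.   0.  -1.8 -1.6  0. ]
 [ 4.1  0.1 -0.   0.  -3.1 -1.6  0.9]
 [ 2.9  0.1 -0.  -0.  -3.4 -1.4  0.2]]
41.275 0.019781652457595056
```

It slid through smoothly. Next I'll seat the collar until it makes firm contact.

```bash
python3 - <<'E'
from ins import *
cz,cmd,f0=pickle.load(open('st.pkl','rb'))
run(cz-.009,cz,cmd,f0,fzmax=9,dz=.0007)
snap('scene','s7');s=load('s7')['image'][170:260,310:410]
cv2.imwrite('pics/z4.png',cv2.resize(s,(600,540),interpolation=cv2.INTER_CUBIC)[:,:,::-1])
E
```

```text
above home, cz-z, ex, ey, fx, fy, fz
[[ 2.3 -0.  -0.   0.  -3.4 -2.8  1. ]
 [ 1.6  0.  -0.   0.2 -2.7 -1.5  1.9]
 [ 0.9  0.  -0.   0.2 -3.3 -2.   0.2]
 [ 0.1  0.1 -0.   0.1 -3.5 -2.   2.2]
 [-0.  -0.5 -0.1  0.2 -4.3 -1.5  7.8]
 [-0.1 -1.1 -0.1  0.2 -6.3 -1.  13.9]]
42.775 0.020373265074030342
```

View pics/z4.png

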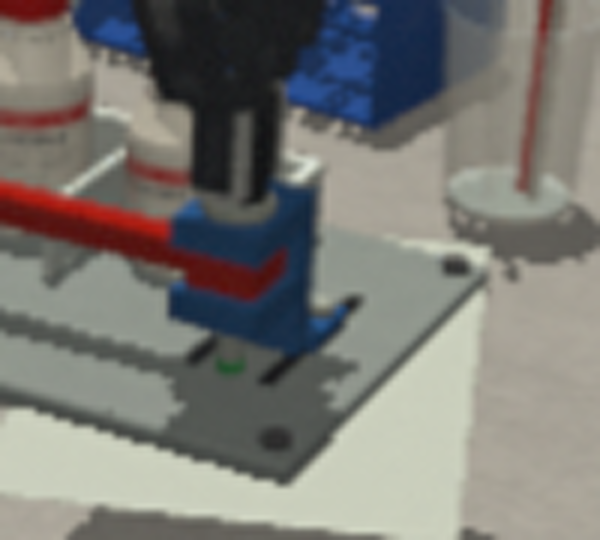

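The collar is on the upper ear exactly at the computed height, and the tip is on the green button at (230,360) in the crop. Now I'll release, back off and check.

```bash
python3 - <<'E'
from ins import *
cz,cmd,f0=pickle.load(open('st.pkl','rb'))
manip.servo_line(np.r_[cmd,cz+.0008],OR,rate=.03);manip.hold(.1)
manip.command_gripper(.045);manip.hold(.2);print(manip.get_contact_force(),manip.get_width())
manip.servo_line(np.r_[cmd,.21],OR,rate=.12)
manip.move_to(W(0.005,-.235,.24),OR);manip.hold(.1)
c=snap('wrist','w8');s=snap('scene','s8');print(manip.get_contact_force(),manip.get_time())
u,v=proj(c,np.array([.5524,-.0382,.112])).astype(int)
cv2.imwrite('pics/z5.png',np.hstack([cv2.resize(c['image'][max(v-75,0):v+75,u-75:u+75],(400,400)),cv2.resize(s['image'][150:270,300:420],(400,400),interpolation=cv2.INTER_CUBIC)])[:,:,::-1]);print(u,v)
E
```

```text
[-0.57525386 -0.09754473  0.77369534] 0.04510481182601549
[0.13188772 0.1518981  0.62810023] 45.35
322 110
```

View pics/z5.png

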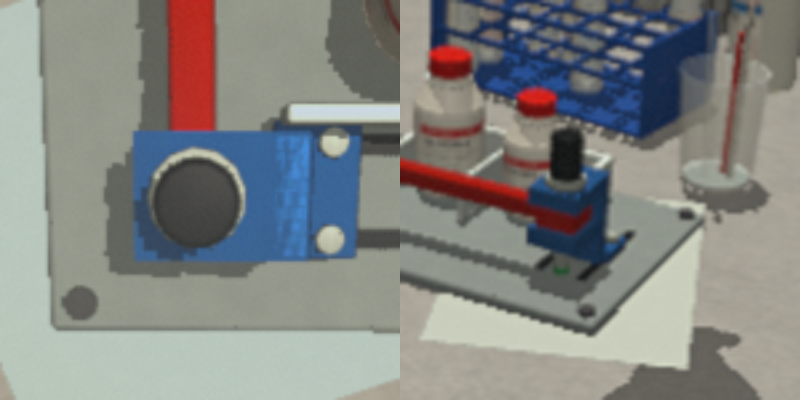

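The pin stands upright with its collar flush on the upper ear. The eye is trapped and the robot is clear, so I'm handing in.

```bash
python3 -c "
from rig import manip
manip.sign_off();print(manip.get_time())"
```

```text
the job is handed in; nothing more can be done
the job is handed in; nothing more can be done
```

The cradle is locked and the job was handed in at about 45 s of the 69 s allowed.

- **Bar:** I swung it shut with closed fingers until it met the buffer and stopped at about 12 N. A wrist picture then showed the eye resting about 2 mm short of the holes, as expected. The hole measured about 5 mm to +x of the slot middle.
- **Pin:** I took it from its stand and lowered it through both ears and the eye. Side force stayed under about 7 N, and the collar met the upper ear within 0.1 mm of the expected height. I seated it with about 14 N and let go.
- **Last checks:** The closing pictures show the pin upright with its collar flush, the eye trapped in the yoke and the arm clear with no contact force.
- **Less certain:** I judged the button press and the collar seating from the pictures and the height, not from a sensor. The bottles look undisturbed. I did not measure the beaker or pot again, but the arm never worked near them.

No check failed. The only differences were 1–2 mm between the camera views and under 1 mm in arm positioning; I corrected for both.

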